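# Push a dish carrier round the corner of its L-shaped guide slot into the reader bay

### The arm

A 7-joint arm with a two-finger parallel gripper is mounted at the origin on a cart in front of the work surface, level with it; the furniture and walls round the work are solid. World frame = base frame: x ahead of the robot, y to its left, z up, the work surface at z = 0. Lengths are in m, angles in rad, forces in N, time in s.
With the tool pointing down it reaches from about 0.425 to 0.875 m from the base axis. Payload 4.7 kg.
Tool frame: the origin (TCP) lies at the very end of the fingers, on their centre line; the grasp point (between the pads) lies 19 mm behind it; z points along the fingers, y is the line along which they close (so a half turn about z gives the same grasp; the last joint's range is limited). The gripper opens to 87 mm and grips with 3 to 60 N. Pads are 19 mm wide; open, the fingers measure 117 mm over their backs; the gripper's body (75 mm by 190 mm) begins 51 mm behind the grasp point.
Start: joints at [1.157, 0.321, -0.07, 1.45, 0.023, 1.371, -0.057], TCP at [0.27, -0.591, 0.223] pointing down, gripper open.
Joint ranges: [-2.86, 2.86], [-0.3, 2.09], [-1.38, 1.24], [0.06, 2.45], [-1.56, 4.7], [0.09, 2.05], [-2.69, 2.69]. Speed limits (rad/s): [2.57, 2.57, 3.14, 3.14, 3.14, 3.14, 3.14].

### API

Orientations are given as a rotation vector (axis times angle).
In Python, from bench import ctrl, get_image, job gives the robot as it stands.
- The arm moves only by the shell command python3 -m crank 'ROWS' [FORCE]. ROWS is JSON, a list that holds one entry, the list of rows, each a list of 5 numbers: the shift along the tool's x, y, z in mm, then the turn about the tool's z in rad, then the closure, from -1 (fully open) to 1 (shut), so that 0 is half open. A call has 1 to 10 rows; each row shifts and turns the commanded pose from where the row before left it, along the tool's axes as they then stand; what a row does not reach is not made up. A row lasts 1/12 s, in which the tool goes at most 41.7 mm and 7.16 degrees, less where a joint would pass 70% of its speed; a pose out of reach is approached as far as the arm can. A call with a gripper value outside its range is refused whole. The fingers move at their own pace and stop on an object; FORCE is the grip in N (left out, the last holds). Time passes only in rows, so rows that do not move let the fingers close. It gives the time, the measured TCP pose, the force, the opening and the grip force at its end, in the units of the state.
- ctrl.get_state(): the state, without advancing time (a new reading comes with each control period).
- get_image(name): name is "side" or "top" or "wrist"; returns a dict with "pixels" (420x560x3 uint8, red, green, blue), "fx", "fy", "cx", "cy" (pixels), "k1" (the pictures are not rectified: a ray, as slopes to the right and down, at radius r is drawn at 1 + k1 r^2 times it, then the intrinsics apply), "T" (4x4, takes a point from camera to world coordinates); the wrist camera has in their place "T_tool_cam" (4x4, takes a point from camera to tool coordinates, whose origin is the TCP and whose axes are the flange's). Camera axes: x right, y down, z forward; pixel columns grow to the right and rows downward; lengths in m; the calibration is good to about 2 mm. A picture is of the moment at which its call begins: read the wrist's pose just before it. There is no depth.
- job.close_job(): hands the job in; it is judged then, once.
The state is a dict: "time": time; "joint_positions": joint angles; "qd": joint speeds; "joint_torque": joint torques, N m; "position": TCP position; "tool_rot": TCP orientation; "ft_force": force on the tool from outside, world axes, zero at the start; "torque": the same for the moment, N m; "grip_width": opening from 0.0 (shut) to 1.0 (fully open); "grip_force": force on a finger pad.
Only numpy, scipy, OpenCV 4.12 (cv2) and the standard library are available. Lean on these libraries where they do the work, as an engineer would, in place of code of your own. Each camera call takes 0.05 s, during which the arm holds its last target. There are 200 camera calls.

### The job

Bring the petri dish to the reader: with closed fingers, push its round carrier along the L-shaped slot, first along the long leg to the corner, then round the corner and along the short leg until it is fully home at the slot's end in front of the small reader. Push the carrier only from beside, at its edge; do not straddle, pinch or lift it and do not touch the dish, which must stay seated in the carrier. Leave the spare dish and everything else on the bench where it stands.

Things in the scene. Friction and masses are not known exactly. Their poses are not given: they have to be found in the camera images.
- track: Aluminium plate fixed to the bench; x -85 to +105, y -105 to +105 mm, top at 24 mm. Origin on the bench, z up, turned only about z. An L-shaped slot, 18 mm wide, 16 mm deep: long leg along +y at x = -35 mm, then short leg along +x at y = +50 mm. Small grey reader at the short leg's end: x 85 to 103, y 28 to 72 mm, its top 42 mm above the plate's top.
- track_start (a point): Centre line of the slot at the start of the long leg, on the plate's top (x -35, y -60 mm in the plate's frame). The slot's end wall lies 9 mm further along -y. The carrier starts 0 to 25 mm past this point along +y. Axes as the plate's.
- track_corner (a point): Where the carrier's centre is when its pin stands against the end of the long leg, at the corner (x -35, y +53 mm in the plate's frame; on the plate's top). Only with the carrier's centre within about 6 mm short of here along y can it enter the short leg. Axes as the plate's.
- track_bay (a point): Where the carrier's centre is when its pin stands against the end of the short leg: home, in front of the reader (x +43, y +50 mm in the plate's frame; on the plate's top). Axes as the plate's.
- carrier: Loose round black disc, 76 mm across, 14 mm high, with a raised rim to 19.5 mm; about 0.25 kg, flat on the plate, slides at 1 to 3 N. Origin at the centre of its underside, z up. A steel pin 12 mm thick under its centre reaches 12 mm down into the slot with 3 mm play each side, so it follows the slot and turns freely about the pin.
- dish: Clear round petri dish, 58 mm across and 15 mm high, lying loose in the carrier's rim; its underside is 14 mm above the carrier's. Origin at the centre of its underside.
- spare_dish: Another, equal petri dish, 58 mm across and 15 mm high, lying directly on the plate inside the angle of the L, clear of the carrier's path; a bystander. Origin at the centre of its underside.
- beaker: Small glass beaker, 51 mm across, 64 mm high, on the bench beside the plate's +y edge; a bystander. Origin at the centre of its underside.
- small_bottle: Small amber bottle, 40 mm across, 75 mm high, on the bench beside the plate's -y edge; a bystander. Origin at the centre of its underside.
- tip_rack_box: Pipette tip box, 98x125x85 mm, at the left of the bench; a bystander. Origin at the centre of its underside.
- tub: White oval tub, 102x171x86 mm, at the right of the bench; a bystander. Origin at the centre of its underside.
- pipette_a: Pipette lying on its side, 42x248x27 mm, at the left of the bench; a bystander. Origin at the centre of its underside.
Things that resemble listed ones, but are neither listed nor needed, are in the scene too. Of the things that look like the carrier, the smallest one is meant.

How it is judged:
On the way, in this order (a step that is already met when the one before it is completed fails the run):
1. the carrier has been pushed along the long leg to the corner (centre within 7 mm of the corner point along the leg, still in the long leg) (y of carrier in the frame of track_corner above -0.007 m and x of carrier in the frame of track_corner below 0.008 m), for 0.1 s.
2. the carrier has gone round the corner and along the short leg to its end (within 5 mm) (x of carrier in the frame of track_bay above -0.005 m and y of carrier in the frame of track_bay between -0.006 and 0.006 m), for 0.2 s.
At the end, for the whole second after the job is handed in: The carrier rests flat with its centre no more than 5 mm short of the bay point along the short leg and within 6 mm across it, the dish still seated level in it (centres within 6 mm), both at rest and untouched (all of step 2 and z of carrier in the frame of track below 0.027 m and angle between carrier's own z axis and vertical below 0.06 rad and horizontal distance between dish and carrier below 0.006 m and angle between dish's own z axis and vertical below 0.08 rad and linear speed of each of carrier, dish below 0.01 m/s).
It fails at once if the carrier is lifted more than 4 mm off the plate or tipped (z of carrier in the frame of track above 0.028 m or angle between carrier's own z axis and vertical above 0.12 rad).
It fails at once if the fingers straddle or pinch the carrier (the point between the fingers is over its middle and low) (horizontal distance between the grasp point and carrier below 0.022 m and z of the grasp point in the frame of track below 0.069 m).
It fails at once if the robot touches the dish (contact force between any of the arm, the fingers and dish above 0.5 N).
It fails at once if the dish leaves its seat in the carrier (horizontal distance between dish and carrier above 0.01 m or z of dish in the frame of carrier above 0.019 m).
It fails at once if a bystander is moved more than 15 mm (distance of any of spare_dish, beaker, small_bottle, tip_rack_box, tub, pipette_a from where it was at the start of the episode above 0.015 m).
It also fails if it takes over 48 s, if anything falls off the work surface, if the arm or the gripper's body presses on something with over 40 N, if the wrist force passes 120 N, or if a joint passes its speed limit or range.

## Working session

There is one attempt and no reset: what is moved stays moved. The work goes in short steps, Python scripts to look and compute and a shell command to move; the robot and the scene stay as the last step left them, time stands still between calls to the robot, and variables do not carry over. Pictures are saved under pics/ and viewed, at most 10 in all, crops included, and the job is handed in when it is done.

```bash
mkdir -p pics; ls; python3 - <<'E'
from bench import ctrl,get_image
import cv2,numpy as np
s=ctrl.get_state();print(s)
for n in("top","side"):
    i=get_image(n);cv2.imwrite(f"pics/{n}0.png",i["pixels"][:,:,::-1]);print({k:v for k,v in i.items() if k!="pixels"})
E
```

```text
pics
{'time': 0.0, 'joint_positions': array([ 1.15712356,  0.32181942, -0.07006159,  1.45165354,  0.0225779 ,
        1.37078995, -0.05690634]), 'qd': array([-0.00107529, -0.00021003, -0.00189736, -0.00035077, -0.00061035,
       -0.00075155, -0.00153871]), 'joint_torque': array([-4.98085483e-04, -4.91291392e+01, -4.04096385e-01, -3.12528384e+01,
       -6.39036368e-02,  4.38928034e-02,  1.81639948e-04]), 'position': array([ 0.26937338, -0.59095978,  0.22147442]), 'tool_rot': array([-3.06822701e+00, -6.66441601e-01,  7.54099899e-04]), 'ft_force': array([ 0.06230311, -0.0896497 , -0.81453978]), 'torque': array([0.02946985, 0.02050804, 0.03314377]), 'grip_force': 0.0, 'grip_width': 1.0008509472981229}
{'fx': 438.5292947142737, 'fy': 438.5292947142737, 'cx': 275.1843958853114, 'cy': 209.9482658573078, 'k1': -0.0313041937437379, 'T': array([[-0.01957615, -0.99878848,  0.04514805,  0.46176945],
       [-0.99979422,  0.0197961 ,  0.00442978, -0.0223967 ],
       [-0.00531817, -0.04505204, -0.99897049,  1.27555111],
       [ 0.        ,  0.        ,  0.        ,  1.        ]])}
{'fx': 434.15907058221507, 'fy': 434.15907058221507, 'cx': 270.91443068158776, 'cy': 209.9600202101034, 'k1': -0.1390741155407881, 'T': array([[-0.84488944, -0.26531899,  0.46450799, -0.17536434],
       [-0.53493936,  0.42117646, -0.73242765,  1.07105503],
       [-0.00131287, -0.867304  , -0.49777711,  0.81196933],
       [ 0.        ,  0.        ,  0.        ,  1.        ]])}
```

View pics/top0.png

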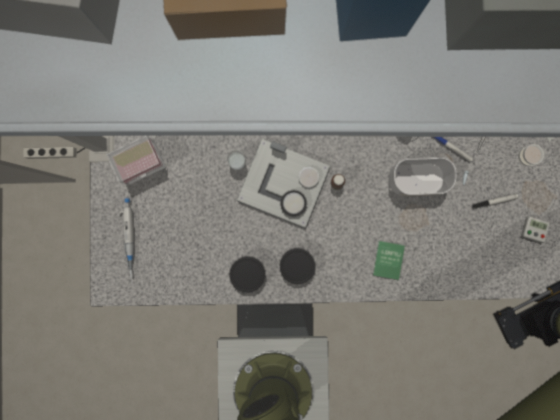

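View pics/side0.png

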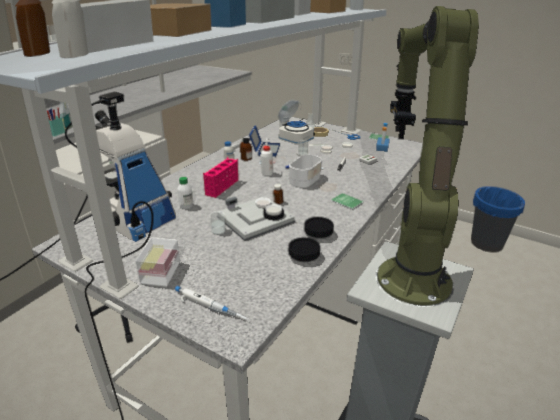

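The top view shows the plate around (284,184), the carrier with its dish at (293,203), the spare dish at (309,177), and the beaker and bottle at (237,161) and (338,181). Next I'll measure the plate and the carrier.

```bash
cat >h.py <<'E'
import numpy as np,cv2
def ray(i,uv,T=None):
    T=i["T"] if T is None else T
    d=np.array(((uv[0]-i["cx"])/i["fx"],(uv[1]-i["cy"])/i["fy"]))
    u=d.copy()
    for _ in range(20): u=d/(1+i["k1"]*(u@u))
    return T[:3,3],T[:3,:3]@np.r_[u,1]
def pt(i,uv,z,T=None):
    o,d=ray(i,np.array(uv,float),T);return o+d*(z-o[2])/d[2]
def px(i,p,T=None):
    T=i["T"] if T is None else T
    q=T[:3,:3].T@(np.array(p)-T[:3,3]);u=q[:2]/q[2];u=u*(1+i["k1"]*(u@u))
    return u*i["fx"]+[i["cx"],i["cy"]]
E
python3 - <<'E'
from h import *
from bench import get_image
i=get_image("top");g=i["pixels"][130:235,215:355]
cv2.imwrite("pics/crop.png",cv2.resize(g[:,:,::-1],None,fx=5.6,fy=5.6,interpolation=cv2.INTER_CUBIC))
E
```

```text
(no output)
```

View pics/crop.png

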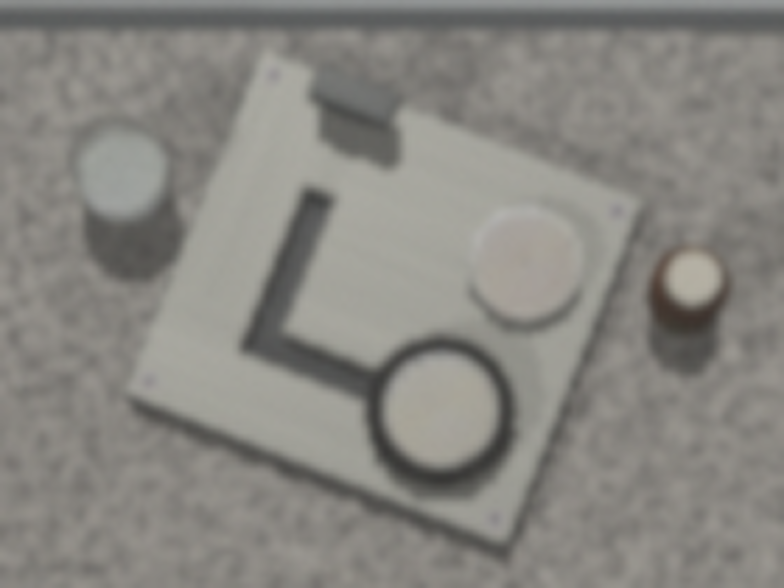

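```bash
cat >>h.py <<'E'
C=np.array([[268,50],[640,200],[503,546],[130,398]])/5.6-.41+[215,130]
P=np.array([[105,105],[105,-105],[-85,-105],[-85,105]])/1000.
def plate(i):
    W=np.array([pt(i,c,.024)[:2] for c in C]);a=P-P.mean(0);b=W-W.mean(0)
    th=np.arctan2((a[:,0]*b[:,1]-a[:,1]*b[:,0]).sum(),(a*b).sum())
    R=np.array([[np.cos(th),-np.sin(th)],[np.sin(th),np.cos(th)]])
    return th,R,W.mean(0)-R@P.mean(0),W
E
python3 - <<'E'
from h import *
from bench import get_image
i=get_image("top");th,R,t,W=plate(i)
print(np.degrees(th),t,"res mm",((P@R.T+t-W)*1000).round(1).tolist())
f=lambda c:np.array(c)/5.6-.41+[215,130]
def rep(n,c,z):
    p=pt(i,f(c),z)[:2];print(n,p.round(4),"plate",((p-t)@R*1000).round(1))
rep("carrier",(440,410),.0435);rep("slotcorner",(245,348),.024);rep("slotend",(318,190),.024)
rep("bottle",(693,278),.075);rep("beaker",(123,172),.064);rep("spare",(526,264),.039)
rep("carL",(366,410),.0435);rep("carR",(514,410),.0435);rep("readertop",(358,95),.066)
for n,q in dict(start=(-.035,-.06),corner=(-.035,.053),bay=(.043,.05)).items(): print(n,R@q+t,np.linalg.norm(R@q+t))
E
```

```text
-22.885622801226972 [ 0.58662875 -0.0379292 ] res mm [[-0.8, 2.2], [-1.0, -2.0], [-0.3, -2.4], [2.1, 2.3]]
carrier [ 0.5366 -0.0679] plate [-34.5 -47.1]
slotcorner [0.5715 0.0304] plate [-40.5  57. ]
slotend [ 0.652  -0.0085] plate [48.8 52.5]
bottle [ 0.5971 -0.1923] plate [  69.7 -138.2]
beaker [0.6569 0.0878] plate [ 15.9 143.1]
spare [ 0.6099 -0.1131] plate [ 50.7 -60.2]
carL [ 0.5373 -0.0307] plate [-48.2 -12.5]
carR [ 0.5358 -0.1051] plate [-20.7 -81.6]
readertop [ 0.6927 -0.0298] plate [94.5 48.8]
start [ 0.53105028 -0.07959494] 0.5369820764675127
corner [0.57499516 0.02451004] 0.5755173133261348
bay [ 0.64568856 -0.00858744] 0.6457456611299981
```

```bash
cat >>h.py <<'E'
from scipy.spatial.transform import Rotation as Ro
def go(s,q,z,th,t):
    R=np.array([[np.cos(th),-np.sin(th)],[np.sin(th),np.cos(th)]])
    T=Ro.from_rotvec(s["tool_rot"]).as_matrix();p=np.array(s["position"])
    d=(T.T@(np.r_[R@np.array(q)/1000+t,z]-p))*1000
    print("t",s["time"],"tcp plate",(R.T@(p[:2]-t)*1000).round(1),p[2].round(4),"xhead-plate",(np.degrees(np.arctan2(T[1,0],T[0,0])-th)).round(1),"tool z",T[:,2].round(3),"d tool mm",d.round(1),"F",s["ft_force"].round(1))
TH=np.radians(-22.89);T0=np.array([.5866,-.0379])
E
python3 -m crank '[[[0,0,0,-0.124,1],[0,0,0,-0.124,1],[0,0,0,-0.124,1],[0,0,0,-0.124,1],[0,0,0,-0.124,1],[0,0,0,-0.124,1],[0,0,0,0,1],[0,0,0,0,1]]]' 20
python3 -c "
from h import *;from bench import ctrl
s=ctrl.get_state();go(s,(-35,-118),.15,TH,T0);print(s['joint_positions'],s['grip_width'])"
```

```text
time: 0.87
position: [0.2695, -0.5914, 0.2223]
tool_rot: [-2.62, -1.732, -0.0]
ft_force: [0.1, -0.2, 0.9]
grip_width: 0.476
grip_force: 0.0
t 0.8667 tcp plate [ -76.8 -633.2] 0.2223 xhead-plate 89.8 tool z [-0.  0. -1.] d tool mm [515.3  40.3  72.5] F [ 0.1 -0.2  0.9]
[ 1.23285704  0.32605326 -0.16688903  1.44756747  0.05417166  1.37286048
  0.66139138] 0.47624633844565967
```

```bash
python3 -m crank '[[[30,2,0,0,1],[30,2,0,0,1],[30,2,0,0,1],[30,2,0,0,1],[30,2,0,0,1],[30,2,0,0,1],[30,2,0,0,1],[30,2,0,0,1],[30,2,0,0,1],[30,2,0,0,1]]]'
python3 -m crank '[[[24,2,8,0,1],[24,2,8,0,1],[24,2,8,0,1],[24,2,8,0,1],[24,2,8,0,1],[24,2,8,0,1],[24,2,8,0,1],[24,3,8,0,1],[23,3,8,0,1],[0,0,0,0,1]]]'
python3 - <<'E'
from h import *;from bench import ctrl,get_image
s=ctrl.get_state();go(s,(-35,-118),.03,TH,T0);print(s['joint_positions'],s['grip_width'])
i=get_image("wrist");cv2.imwrite("pics/w1.png",i["pixels"][:,:,::-1])
T=np.eye(4);T[:3,:3]=Ro.from_rotvec(s["tool_rot"]).as_matrix();T[:3,3]=s["position"];T=T@i["T_tool_cam"]
R=np.array([[np.cos(TH),-np.sin(TH)],[np.sin(TH),np.cos(TH)]])
for q in ((-85,-105),(-35,-47),(-85,105),(105,-105),(-35,53),(43,50)): print(q,px(i,np.r_[R@np.array(q)/1000+T0,.0435 if q[1]==-47 else .024],T).round(0))
E
```

```text
time: 1.7
position: [0.4051, -0.3214, 0.2227]
tool_rot: [2.62, 1.732, -0.0]
ft_force: [0.4, 0.1, -0.9]
grip_width: 0.005
grip_force: 0.0
time: 2.53
position: [0.5078, -0.1266, 0.1493]
tool_rot: [-2.612, -1.74, -0.003]
ft_force: [1.2, 0.4, -0.1]
grip_width: 0.007
grip_force: 0.0
t 2.5333 tcp plate [ -38.1 -112.3] 0.1493 xhead-plate 90.2 tool z [-0.     0.004 -1.   ] d tool mm [ -6.1   3.3 119.3] F [ 1.2  0.4 -0.1]
[ 0.72041671  0.14001887 -0.56282206  1.84086287  0.07677427  1.18413778
 -0.26230549] 0.006863280027022448
(-85, -105) [226. 196.]
(-35, -47) [288. 123.]
(-85, 105) [ 213. -121.]
(105, -105) [460. 197.]
(-35, 53) [289. -27.]
(43, 50) [401. -22.]
```

View pics/w1.png

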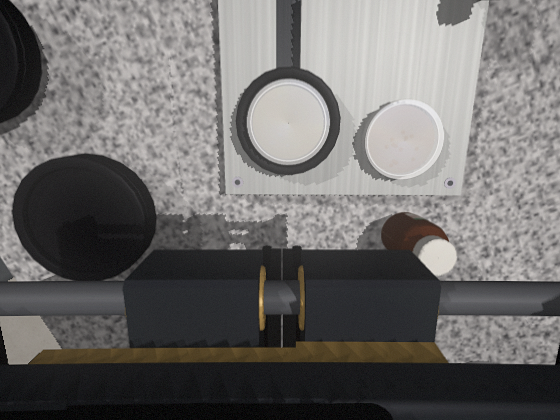

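The wrist view agrees with the model: the carrier's centre is at (288,121), the slot runs along column 288, and the bottle at (420,240) is clear. I'll go down behind the carrier.

```bash
python3 -m crank '[[[-3,2,20,0,1],[-3,1,20,0,1],[0,0,20,0,1],[0,0,20,0,1],[0,0,16,0,1],[0,0,12,0,1],[0,0,10,0,1],[0,0,0,0,1]]]'
python3 - <<'E'
from h import *;from bench import ctrl
s=ctrl.get_state();go(s,(-35,5.5),.031,TH,T0)
E
```

```text
time: 3.25
position: [0.5055, -0.1395, 0.0309]
tool_rot: [-2.617, -1.734, 0.003]
ft_force: [-1.3, 0.2, 0.1]
grip_width: 0.005
grip_force: 0.0
t 3.25 tcp plate [ -35.1 -125.2] 0.0309 xhead-plate 89.9 tool z [-0.003  0.001 -1.   ] d tool mm [130.7  -0.   -0.2] F [-1.3  0.2  0.1]
```

```bash
python3 -m crank '[[[7,0,0,0,1],[8,0,0,0,1],[6,0,0,0,1],[3,0,0,0,1],[3,0,0,0,1],[4,0,0,0,1],[5,0,0,0,1],[5,0,0,0,1],[5,0,0,0,1],[5,0,0,0,1]]]'
python3 -m crank '[[[6,0,0,0,1],[6,0,0,0,1],[6,0,0,0,1],[6,0,0,0,1],[6,0,0,0,1],[6,0,0,0,1],[5,0,0,0,1],[4,0,0,0,1],[3,0,0,0,1],[0,0,0,0,1]]]'
python3 - <<'E'
from h import *;from bench import ctrl,get_image
s=ctrl.get_state();go(s,(-35,3.5),.031,TH,T0)
i=get_image("wrist");cv2.imwrite("pics/w2.png",i["pixels"][:,:,::-1])
E
```

```text
time: 4.08
position: [0.527, -0.0923, 0.0327]
tool_rot: [2.618, 1.736, -0.001]
ft_force: [-1.0, -3.2, 3.1]
grip_width: 0.006
grip_force: 1.7
time: 4.92
position: [0.5458, -0.0467, 0.0325]
tool_rot: [-2.616, -1.738, -0.001]
ft_force: [-0.4, -0.9, 1.0]
grip_width: 0.004
grip_force: 0.5
t 4.9167 tcp plate [-34.2 -24. ] 0.0325 xhead-plate 90.1 tool z [ 0.     0.001 -1.   ] d tool mm [27.5 -0.8  1.5] F [-0.4 -0.9  1. ]
```

View pics/w2.png

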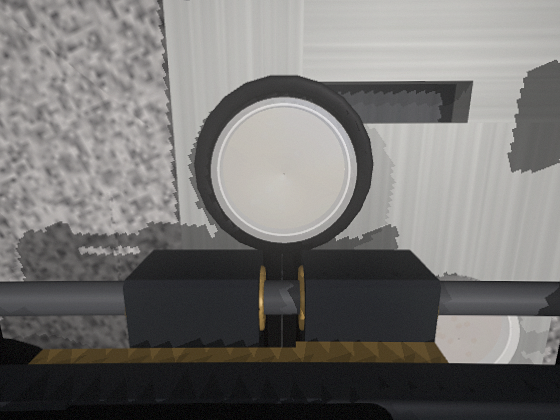

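The carrier's rim spans columns 195–373 and rows 75–248, so its centre is near (284,162) and it is following the slot. The dish is seated, and the short leg is visible at (400,100).

```bash
cat >>h.py <<'E'
RR=np.array([[np.cos(TH),-np.sin(TH)],[np.sin(TH),np.cos(TH)]])
def wT(s,i):
    T=np.eye(4);T[:3,:3]=Ro.from_rotvec(s["tool_rot"]).as_matrix();T[:3,3]=s["position"];return T@i["T_tool_cam"]
def wp(s,i,uv,z): return ((pt(i,uv,z,wT(s,i))[:2]-T0)@RR*1000).round(1)
E
python3 - <<'E'
from h import *;from bench import ctrl,get_image
s=ctrl.get_state();i=get_image("wrist")
for uv in((284,162),(195,162),(373,162),(284,75)):print(uv,wp(s,i,uv,.0435))
for uv in((471,81),(460,122)):print(uv,wp(s,i,uv,.024))
E
```

```text
(284, 162) [-34.3  27.9]
(195, 162) [-71.4  27.8]
(373, 162) [ 2.8 27.9]
(284, 75) [-34.4  61.8]
(471, 81) [48.2 60.9]
(460, 122) [45.8 43.5]
```

```bash
python3 -m crank '[[[3,0,1,0,1],[4,0,0,0,1],[5,0,0,0,1],[5,0,0,0,1],[4,0,0,0,1],[3,0,0,0,1],[2,0,0,0,1],[0,0,0,0,1],[0,0,0,0,1]]]'
python3 - <<'E'
from h import *;from bench import ctrl,get_image
s=ctrl.get_state();go(s,(-35,3.5),.031,TH,T0)
i=get_image("wrist");cv2.imwrite("pics/w3.png",i["pixels"][:,:,::-1])
E
```

```text
time: 5.77
position: [0.5558, -0.0232, 0.0315]
tool_rot: [-2.617, -1.738, -0.001]
ft_force: [-0.4, 0.5, -1.0]
grip_width: 0.006
grip_force: 0.0
t 5.7667 tcp plate [-34.1   1.6] 0.0315 xhead-plate 90.1 tool z [ 0.     0.001 -1.   ] d tool mm [ 1.9 -0.9  0.5] F [-0.4  0.5 -1. ]
```

View pics/w3.png

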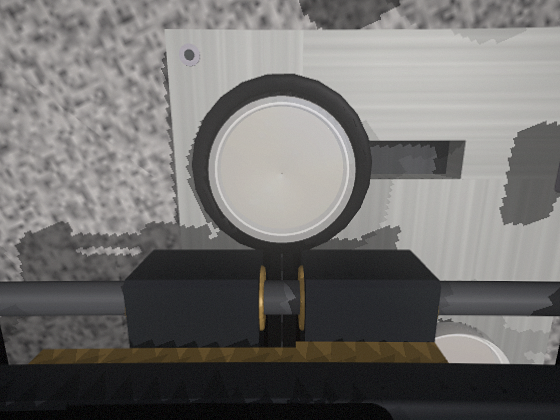

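The carrier is now near y 47: its rim spans rows 73–250 and the slot's short leg is at (415,160). I'll creep to the corner stop.

```bash
python3 -m crank '[[[1,0,0,0,1],[1,0,0,0,1],[1,0,0,0,1],[1,0,0,0,1],[0,0,0,0,1]]]'
python3 -m crank '[[[1,0,0,0,1],[1,0,0,0,1],[0,0,0,0,1]]]'
python3 - <<'E'
from h import *;from bench import ctrl,get_image
s=ctrl.get_state();go(s,(-35,3.5),.031,TH,T0)
i=get_image("wrist");
g=cv2.cvtColor(i["pixels"],cv2.COLOR_RGB2GRAY)
print("col284 edge",np.argmax(np.diff(g[40:110,284].astype(int))<-40)+41)
for uv in((283,74),(284,73)):print(wp(s,i,uv,.0435))
E
```

```text
time: 6.23
position: [0.5571, -0.0204, 0.0316]
tool_rot: [2.617, 1.737, -0.0]
ft_force: [-0.2, -1.2, -0.4]
grip_width: 0.006
grip_force: 1.0
time: 6.48
position: [0.558, -0.0183, 0.0315]
tool_rot: [2.617, 1.737, 0.0]
ft_force: [-0.1, -2.1, 0.2]
grip_width: 0.005
grip_force: 1.0
t 6.4833 tcp plate [-34.    6.9] 0.0315 xhead-plate 90.0 tool z [ 0. -0. -1.] d tool mm [-3.4 -1.   0.5] F [-0.1 -2.1  0.2]
col284 edge 75
[-34.4  93.1]
[-34.   93.5]
```

```bash
python3 -m crank '[[[1,0,0,0,1],[0.5,0,0,0,1],[0,0,0,0,1]]]'
python3 -m crank '[[[1,0,0,0,1],[0,0,0,0,1],[0,0,0,0,1]]]'
```

```text
time: 6.78
position: [0.5581, -0.0182, 0.0315]
tool_rot: [2.617, 1.736, -0.003]
ft_force: [-2.8, -3.2, 2.3]
grip_width: 0.007
grip_force: 2.4
time: 7.03
position: [0.5581, -0.0181, 0.0315]
tool_rot: [2.618, 1.735, -0.005]
ft_force: [-3.7, -5.7, 2.5]
grip_width: 0.003
grip_force: 3.1
```

```bash
python3 -m crank '[[[-6,0,0,0,1],[-14,0,0,0,1],[-5,-11,0,0,1],[0,-20,0,0,1],[0,-20,0,0,1],[10,-10,0,0,1],[20,0,0,0,1],[20,0,0,0,1],[18,0,0,0,1],[0,0,0,0,1]]]'
python3 -m crank '[[[0,0,0,-0.121,1],[0,0,0,-0.121,1],[0,0,0,-0.121,1],[0,0,0,-0.121,1],[0,0,0,-0.121,1],[0,0,0,-0.121,1],[0,0,0,-0.121,1],[0,0,0,-0.121,1],[0,0,0,-0.121,1],[0,0,0,-0.121,1]]]'
python3 -m crank '[[[0,0,0,-0.121,1],[0,0,0,-0.121,1],[0,0,0,-0.121,1],[0,0,0,0,1],[0,0,0,0,1]]]'
python3 - <<'E'
from h import *;from bench import ctrl,get_image
s=ctrl.get_state();go(s,(-95,52),.0315,TH,T0)
i=get_image("wrist");cv2.imwrite("pics/w4.png",i["pixels"][:,:,::-1])
i=get_image("top");g=i["pixels"][130:235,215:355]
cv2.imwrite("pics/t4.png",cv2.resize(g[:,:,::-1],None,fx=4,fy=4,interpolation=cv2.INTER_CUBIC))
E
```

```text
time: 7.87
position: [0.5214, 0.0534, 0.0324]
tool_rot: [-2.611, -1.744, -0.009]
ft_force: [-0.4, 0.5, 0.6]
grip_width: 0.008
grip_force: 0.0
time: 8.7
position: [0.5198, 0.0479, 0.0317]
tool_rot: [1.156, 2.921, 0.002]
ft_force: [0.2, -0.2, -0.0]
grip_width: 0.01
grip_force: 0.0
time: 9.12
position: [0.5196, 0.0476, 0.0315]
tool_rot: [0.624, 3.079, 0.002]
ft_force: [0.1, 0.5, -0.4]
grip_width: 0.002
grip_force: 0.0
t 9.1167 tcp plate [-95.   52.7] 0.0315 xhead-plate 180.0 tool z [ 0.     0.001 -1.   ] d tool mm [ 0.  -0.7  0. ] F [ 0.1  0.5 -0.4]
```

View pics/w4.png

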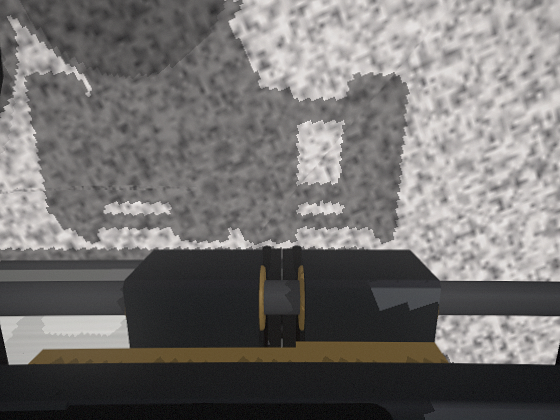

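The wrist camera now faces away from the carrier. The tool pose is right (x -95, y 52.7, squared to the plate), so I'll push along the short leg.

```bash
python3 -m crank '[[[-5,0,0,0,1],[-4,0,0,0,1],[-3,0,0,0,1],[-3,0,0,0,1],[-3,0,0,0,1],[-3,0,0,0,1],[-3,0,0,0,1],[-3,0,0,0,1],[0,0,0,0,1]]]'
python3 - <<'E'
from h import *;from bench import ctrl,get_image
s=ctrl.get_state();go(s,(-10,52),.0315,TH,T0)
i=get_image("top");g=i["pixels"][130:235,215:355]
cv2.imwrite("pics/t5.png",cv2.resize(g[:,:,::-1],None,fx=5.6,fy=5.6,interpolation=cv2.INTER_CUBIC))
E
```

```text
time: 9.97
position: [0.5451, 0.0363, 0.0315]
tool_rot: [0.62, 3.079, 0.0]
ft_force: [-0.5, 0.6, 1.0]
grip_width: 0.007
grip_force: 0.5
t 9.9667 tcp plate [-67.1  52.2] 0.0315 xhead-plate 180.1 tool z [ 0.001  0.    -1.   ] d tool mm [-57.1  -0.4   0.1] F [-0.5  0.6  1. ]
```

View pics/t5.png

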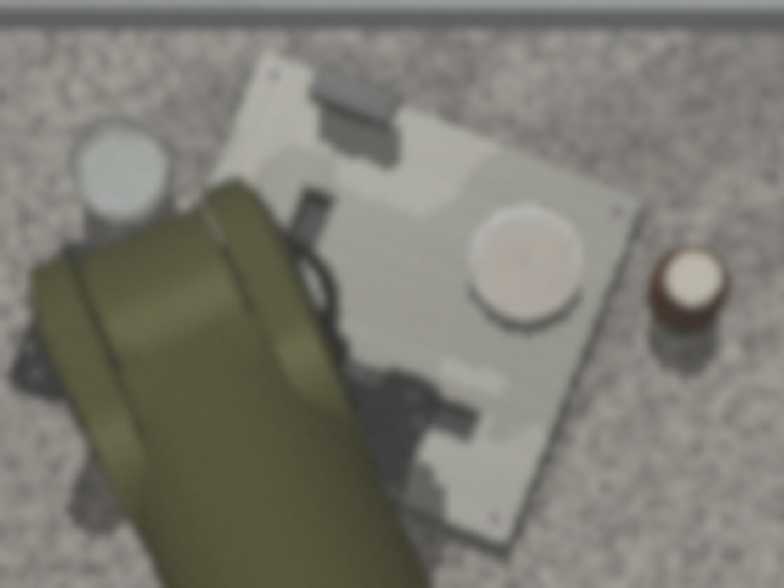

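The arm hides most of the carrier, but its edge at (325,290) has moved toward the reader, and the force is low, so it has entered the short leg. I'll keep pushing.

```bash
python3 -m crank '[[[-4,0,0,0,1],[-5,0,0,0,1],[-6,0,0,0,1],[-6,0,0,0,1],[-6,0,0,0,1],[-6,0,0,0,1],[-6,0,0,0,1],[-5,0,0,0,1],[-4,0,0,0,1],[-2,0,0,0,1]]]'
python3 -m crank '[[[-2,0,0,0,1],[-1,0,0,0,1],[-1,0,0,0,1],[0,0,0,0,1]]]'
python3 -m crank '[[[-1,0,0,0,1],[-1,0,0,0,1],[-1,0,0,0,1],[0,0,0,0,1]]]'
python3 - <<'E'
from h import *;from bench import ctrl,get_image
s=ctrl.get_state();go(s,(-4,52),.0315,TH,T0)
E
```

```text
time: 10.85
position: [0.591, 0.0171, 0.0315]
tool_rot: [0.62, 3.08, 0.0]
ft_force: [-2.4, 1.2, 1.2]
grip_width: 0.005
grip_force: 1.2
time: 11.18
position: [0.5942, 0.0159, 0.0315]
tool_rot: [0.619, 3.08, -0.0]
ft_force: [-0.8, 2.2, -0.9]
grip_width: 0.007
grip_force: 0.9
time: 11.52
position: [0.5971, 0.0145, 0.0316]
tool_rot: [0.619, 3.08, -0.0]
ft_force: [-1.6, 0.3, -0.0]
grip_width: 0.002
grip_force: 0.8
t 11.5167 tcp plate [-10.7  52.4] 0.0316 xhead-plate 180.1 tool z [ 0. -0. -1.] d tool mm [-6.7 -0.4  0.1] F [-1.6  0.3 -0. ]
```

```bash
python3 -m crank '[[[-1.5,0,0,0,1],[-1.5,0,0,0,1],[-1,0,0,0,1],[0,0,0,0,1]]]'
python3 -m crank '[[[-1,0,0,0,1],[-1,0,0,0,1],[0,0,0,0,1]]]'
python3 -m crank '[[[-1,0,0,0,1],[-0.5,0,0,0,1],[0,0,0,0,1]]]'
python3 -m crank '[[[-1,0,0,0,1],[0,0,0,0,1],[0,0,0,0,1]]]'
python3 -c "
from h import *;from bench import ctrl
go(ctrl.get_state(),(-4,52),.0315,TH,T0)"
```

```text
time: 11.85
position: [0.6009, 0.013, 0.0315]
tool_rot: [0.619, 3.079, -0.0]
ft_force: [-1.1, 0.5, -0.1]
grip_width: 0.003
grip_force: 0.6
time: 12.1
position: [0.6026, 0.0123, 0.0315]
tool_rot: [0.619, 3.08, -0.0]
ft_force: [-2.4, 0.6, -0.7]
grip_width: 0.001
grip_force: 0.8
time: 12.35
position: [0.6029, 0.0122, 0.0314]
tool_rot: [-0.618, -3.078, 0.001]
ft_force: [-4.3, 1.4, 2.7]
grip_width: 0.003
grip_force: 2.5
time: 12.6
position: [0.603, 0.0122, 0.0314]
tool_rot: [-0.618, -3.077, 0.001]
ft_force: [-6.9, 0.7, 4.0]
grip_width: 0.01
grip_force: 3.5
t 12.6 tcp plate [-4.4 52.5] 0.0314 xhead-plate 180.2 tool z [-0.004  0.    -1.   ] d tool mm [-0.4 -0.5 -0.1] F [-6.9  0.7  4. ]
```

The carrier is against the end wall where expected (force rising, tool at x -4.4). I'll back off, rise and check.

```bash
python3 -m crank '[[[3,0,0,0,1],[8,0,0,0,1],[15,0,0,0,1],[20,0,0,0,1],[20,0,-10,0,1],[25,0,-20,0,1],[30,0,-20,0,1],[30,0,-20,0,1],[30,0,-10,0,1],[0,0,0,0,1]]]'
python3 -m crank '[[[0,30,0,0,1],[0,30,0,0,1],[0,30,0,0,1],[0,0,0,0,1]]]'
python3 - <<'E'
from h import *;from bench import ctrl,get_image
i=get_image("top");g=i["pixels"][130:235,215:355]
cv2.imwrite("pics/t6.png",cv2.resize(g[:,:,::-1],None,fx=5.6,fy=5.6,interpolation=cv2.INTER_CUBIC))
p=px(i,np.r_[RR@[.043,.05]+T0,.0435]);print("expected home crop px",(p+.41-[215,130])*5.6)
print(ctrl.get_state()["position"])
E
```

```text
time: 13.43
position: [0.4355, 0.0832, 0.1136]
tool_rot: [0.612, 3.075, -0.011]
ft_force: [0.2, 0.1, -0.6]
grip_width: 0.005
grip_force: 0.0
time: 13.77
position: [0.4742, 0.1707, 0.1121]
tool_rot: [0.61, 3.08, 0.011]
ft_force: [-0.4, 0.0, 1.1]
grip_width: 0.006
grip_force: 0.0
expected home crop px [317.77612933 196.63746829]
[0.47316499 0.16798689 0.11158663]
```

View pics/t6.png

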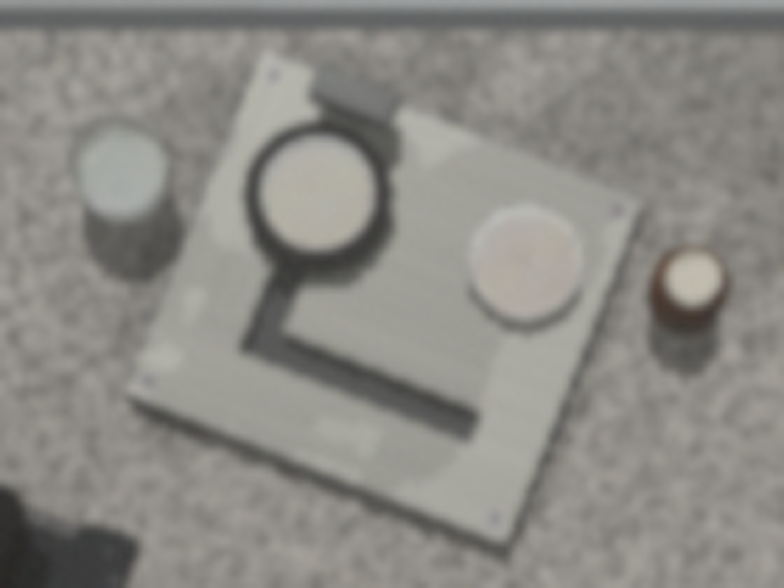

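The carrier's centre is at about (317,195) against an expected (318,197), so it is home. The dish is seated, and the beaker, bottle and spare dish have not moved.

```bash
python3 -c "
from bench import job
print(job.close_job())"
```

```text
the job is handed in; nothing more can be done
None
```

The carrier was pushed home to the end of the slot in front of the reader with its dish still seated and the bystanders near the plate unmoved; the job is handed in, at about 14 s of the 48 s allowed, but the hand-in gave no verdict.

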